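# Pot under the spout, dispenser plunger drawn to the pointer and held

### The job

Set up the dispenser for a dry check: slide the handled steel pot along the base plate, without lifting it, onto the middle ring mark under the spout and let go of it. Then take the black knob and gently draw the dispenser's plunger straight up, only partway out of its bore, until the underside of the knob is level with the tip of the pointer on the scale post, and finish while still holding it there. Do not shift the pointer or the other things on the bench.

Things in the scene. Friction and masses are not known exactly. Their poses are not given: they have to be found in the camera images.
- station: Fixed white base plate, x -60 to 160, y -210 to 210, 10 mm thick, with the dispenser on it. Origin on the table (z 0) straight below the centre of the middle ring mark; x points from that mark to the dispenser, y along the marks. Three flush dark ring marks (84 mm inside) at x 0, y -150, 0, 150. Amber bottle (diameter 80, to z 108) at x 110; on it a white block, 46 mm square, z 108 to 168.
- spout_tip (a point): Lower end of the 8 mm steel spout, 108 mm above the table over the middle mark. The spout runs level from here to the white block, 140 mm above the table.
- post_top (a point): Top of the scale post (16 mm in x, 8 mm in y), 240 mm above the table, 68 mm from the plunger's axis on the station's +y side. The knob's sides towards the station's +x and -x are free for fingers.
- fill_mark (a point): Centre of the middle ring mark, under the spout, on the top of the base plate; its axes are the station's.
- bore_mouth (a point): Centre of the bore's upper mouth in the top of the white block, 168 mm above the table. Bore diameter 17.2 mm, 60 mm deep, closed below, vertical.
- pot: Small stainless saucepan, diameter 80 mm, 60 mm high, wall 3 mm, about 0.35 kg, on the left or right ring mark. Origin at the centre of its underside, z up. A straight handle, 14 mm wide and 10 mm thick, mid-height 52 mm above the underside, sticks out along the pot's -x (roughly towards the robot) from x -38 to x -126 mm; take it from above at about x -90.
- plunger: Loose plunger standing in the bore, about 0.15 kg: steel rod, 16 mm diameter, 80 mm long, under a round black knob, 28 mm diameter, 26 mm high. Origin at the centre of the rod's lower end, z up. At the start the rod stands on the bore's floor, 20 mm of it showing between block and knob. Nothing but a grip keeps it up: let go, it drops back.
- knob_underside (a point): Centre of the knob's underside, 80 mm above the plunger's origin (knob centre 13 mm higher, knob top 26 mm higher); 188 mm above the table at the start.
- pointer_tip (a point): Tip of the flat 3 mm thick dark steel pointer (mid-thickness) that is clamped on the scale post and points at the plunger; 32 mm from the plunger's axis, on the station's +y side. Its axes are the station's.
- pointer (a joint): Height setting of the pointer in m: how far its tip stands above the knob's underside with the plunger fully down; between 0.020 and 0.040 at the start. It is held by friction only (about 4 N).
- beaker: Bystander: plain glass beaker without handle, 68 mm diameter, 85 mm high, standing on the outer ring mark that the pot is not on. Origin at the centre of its underside.
- jar: Bystander: small amber jar, 46 mm diameter, 70 mm high, on the base plate at one side of the dispenser bottle. Origin under its centre.
- weight: Bystander: steel knob weight, 36 mm diameter, 52 mm high, on the base plate at the dispenser's other side. Origin under its centre.
- bottle_side: Bystander: white plastic bottle, 66 mm diameter, 160 mm high, on the table to the left. Origin under its centre.
- spoon: Bystander: steel spoon, 180 mm long, lying on the table to the right.
- dish: Bystander: white ceramic bowl, 90 mm diameter, 30 mm high, on the table to the right. Origin under its centre.
Things that resemble listed ones, but are neither listed nor needed, are in the scene too. What is shaped like the plunger but orange is not meant.

How it is judged:
By the outcome, as a careful person would: the job done as asked, in the order asked, and still so for the second after the job is handed in, while the arm keeps its last pose, push and grip.
It also fails if it takes over 48 s, if anything falls off the work surface, if the arm or the gripper's body presses on something with over 40 N, if the wrist force passes 120 N, or if a joint passes its speed limit or range.

### The arm

A 6-joint arm with a two-finger parallel gripper is mounted at the origin on the work surface. World frame = base frame: x ahead of the robot, y to its left, z up, the work surface at z = 0. Lengths are in m, angles in degrees, forces in N, time in s.
With the tool pointing down it reaches from about 0.375 to 0.975 m from the base axis. Payload 3.8 kg.
Tool frame: the origin (TCP) lies midway between the tips of the shut fingers; the grasp point (between the pads) lies 19 mm behind it (ctrl.grip_point_offset is the distance from the TCP to the grasp point, in m); z points along the fingers, y is the line along which they close (so a half turn about z gives the same grasp; the last joint's range is limited). The gripper opens to 85 mm and grips with 20 to 120 N. Pads are 22 mm wide; open, the fingers measure 114 mm over their backs; the gripper's body (76 mm by 85 mm) begins 54 mm behind the grasp point. The pads swing forward as they close: fully open they stand 13 mm farther back than shut.
Start: joints at [63.489, 15.12, 91.902, -0, 72.978, -2.114], TCP at [0.279, 0.615, 0.231] pointing down, gripper open.
Joint ranges: [-150.88, 150.88], [-54.13, 125.18], [17.81, 147.31], [-75.09, 255.09], [0, 152.58], [-146.25, 146.25]. Speed limits (degrees/s): [147.25, 147.25, 180, 180, 180, 180].

### API

Orientations are given as [roll, pitch, yaw] about the fixed x, y, z axes, in that order (R = Rz(yaw) Ry(pitch) Rx(roll)).
In Python, from plant import ctrl, imaging, finish_job gives the robot as it stands.
- The arm moves only by the tool servo_tool, never from a script. Its argument "moves" is a list of rows, each a list of 3 entries, a list of its own where there are three numbers: the shift along the tool's x, y, z in cm, then the turn, a rotation vector about the tool's x, y, z in units of 8 degrees (1.0 is 8 degrees), then the closure, from -1 (fully open) to 1 (shut). In form: [[[x, y, z], [ax, ay, az], fingers], ...]. A call has 1 to 8 rows; each row shifts and turns the commanded pose from where the row before left it, along the tool's axes as they then stand; what a row does not reach is not made up. A row lasts 1/8 s, in which the tool goes at most 62.5 mm and 10.7 degrees, less where a joint would pass 70% of its speed; a pose out of reach is approached as far as the arm can. A call with a gripper value outside its range is refused whole. The fingers move at their own pace and stop on an object; "force" is the grip in N (left out, the last holds). Time passes only in rows, so rows that do not move let the fingers close. It gives the time, the measured TCP pose, the force, the opening and the grip force at its end, in the units of the state.
- ctrl.sense(): the state, without advancing time (a new reading comes with each control period).
- imaging.capture(name): name is "scene" or "top"; returns a dict with "frame" (480x640x3 uint8, red, green, blue), "depth" (480x640 float32, m along the optical axis (not along the pixel's ray), 0 where there is no reading), "fx", "fy", "cx", "cy" (pixels), "rvec" (rotation vector, rad) and "tvec" (3), from world to camera coordinates, as OpenCV has them. Camera axes: x right, y down, z forward; pixel columns grow to the right and rows downward; lengths in m; the calibration is good to about 2 mm. A picture is of the moment at which its call begins.
- finish_job(): hands the job in; it is judged then, once.
The state is a dict: "t": time; "q": joint angles; "dq": joint speeds; "tau": joint torques, N m; "tcp_pos": TCP position; "eef_rot": TCP orientation; "ft_force": force on the tool from outside, world axes, zero at the start; "moment": the same for the moment, N m; "opening": opening from 0.0 (shut) to 1.0 (fully open); "finger_force": force on a finger pad.
Only numpy, scipy, OpenCV 4.12 (cv2) and the standard library are available. Lean on these libraries where they do the work, as an engineer would, in place of code of your own. Each camera call takes 0.05 s, during which the arm holds its last target. There are 200 camera calls.

## Working session

There is one attempt and no reset: what is moved stays moved. The work goes in short steps, Python scripts to look and compute and a tool call to move; the robot and the scene stay as the last step left them, time stands still between calls to the robot, and variables do not carry over. Pictures are saved under pics/ and viewed, at most 10 in all, crops included, and the job is handed in when it is done.

Besides the shell and the picture viewer there is one more tool, called after "Emit:" as name(argument=value, ...), one argument or row to a line, values as JSON. servo_tool: Moves the arm, as the interface text tells. Its arguments: {"type":"object","properties":{"moves":{"type":"array","items":{"type":"array"}},"force":{"type":"number"}},"required":["moves"]}

```bash
ls; mkdir -p pics; python3 - <<'E'
from plant import ctrl, imaging
import cv2,numpy as np
print(ctrl.sense(), ctrl.grip_point_offset)
for n in("scene","top"):
    d=imaging.capture(n); cv2.imwrite(f"pics/{n}0.png",d["frame"][:,:,::-1])
    np.savez(f"{n}0.npz",**d); print(n,d["fx"],d["cx"],d["rvec"],d["tvec"])
E
```

```text
pics
{'t': 0.0, 'q': array([ 6.34887219e+01,  1.51717229e+01,  9.19820152e+01, -3.66681150e-04,
        7.29756730e+01, -2.11565762e+00]), 'dq': array([ 0.02987138, -0.11607316,  0.02124881, -0.07130022,  0.09819469,
       -0.04172721]), 'tau': array([-3.08168965e-04, -5.15119851e+01, -3.67308605e+01,  6.29268106e-05,
        1.31504866e-02, -7.12871415e-07]), 'tcp_pos': array([0.27849252, 0.61407242, 0.22992467]), 'eef_rot': array([-1.79870664e+02, -4.42730714e-03,  1.55604482e+02]), 'ft_force': array([ 0.69744093, -0.19602734, -0.25190199]), 'moment': array([0.01283512, 0.00579642, 0.04755684]), 'finger_force': 0.0, 'opening': 0.9998839698222077} 0.0187
scene 449.33210186729707 322.729218645642 [ 1.99633221  1.57614717 -0.57559657] [-0.14099974 -0.38955079  1.57788612]
top 434.1670496511656 314.06458715515134 [ 2.16145685 -2.19662197  0.13645318] [-0.0022274   0.66483949  1.03204532]
```

View pics/scene0.png

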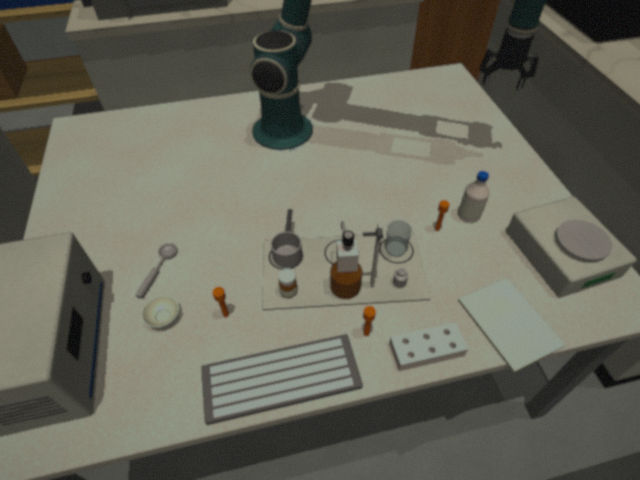

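View pics/top0.png

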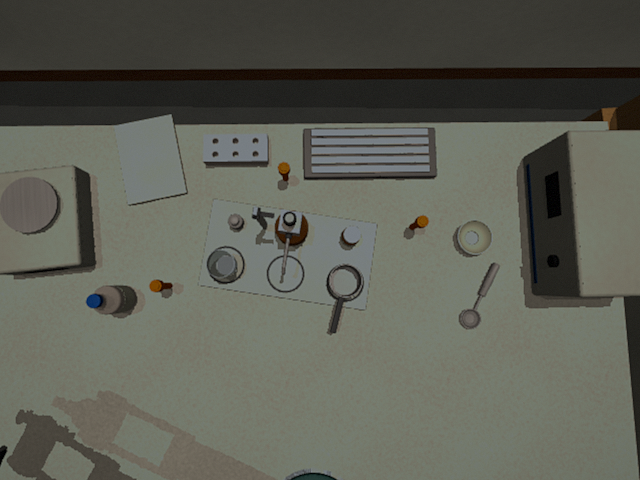

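The pot is at top (345,283) on the right mark with its handle towards (334,330). The black knob is at top (290,218) and scene (348,240). The orange knobs at top (284,168), (421,221) and (156,286) are decoys. Next I'll enlarge both views to confirm.

```bash
cat > h.py <<'E'
import cv2,numpy as np
def load(n): return dict(np.load(n,allow_pickle=True))
def ray(d,u,v,z=None):
    R=cv2.Rodrigues(d["rvec"])[0]; c=-R.T@d["tvec"]
    r=R.T@np.array([(u-d["cx"])/d["fx"],(v-d["cy"])/d["fy"],1.])
    return (c,r) if z is None else c+r*(z-c[2])/r[2]
def proj(d,P):
    K=np.array([[d["fx"],0,d["cx"]],[0,d["fy"],d["cy"]],[0,0,1.]])
    return cv2.projectPoints(np.atleast_2d(np.array(P,float)),d["rvec"],d["tvec"],K,None)[0][:,0]
def cloud(d):
    v,u=np.mgrid[:480,:640]; z=d["depth"]
    p=np.stack([(u-d["cx"])/d["fx"]*z,(v-d["cy"])/d["fy"]*z,z],-1)
    return (p-d["tvec"])@cv2.Rodrigues(d["rvec"])[0]
E
python3 - <<'E'
from h import *
for n,(x0,x1,y0,y1) in dict(top=(190,390,190,340),scene=(250,440,170,310)).items():
    im=cv2.imread(f"pics/{n}0.png")[y0:y1,x0:x1]
    im=np.clip(im*1.6,0,255).astype(np.uint8)
    cv2.imwrite(f"pics/{n}c.png",cv2.resize(im,None,fx=4,fy=4,interpolation=cv2.INTER_CUBIC))
d=load("top0.npz"); P=cloud(d)
f=d["frame"].astype(int)
# plate by height
z=P[...,2]; print("table z",np.median(z[310:340,230:300]),"plate z",np.median(z[285:295,240:330]))
s=load("scene0.npz"); Q=cloud(s)
print("scene table",np.median(Q[180:220,320:420,2]))
for n,(u,v) in dict(BL=(199,286),BR=(366,309),TL=(213,199),TR=(377,224)).items(): print(n,ray(d,u,v,.01))
E
```

```text
table z -0.00017011396455694547 plate z 0.009951355942941689
scene table -0.002794245719945943
BL [0.55719978 0.27281414 0.01      ]
BR [ 0.49338558 -0.13926463  0.01      ]
TL [0.77504268 0.23982167 0.01      ]
TR [ 0.70547569 -0.1734542   0.01      ]
```

View pics/topc.png

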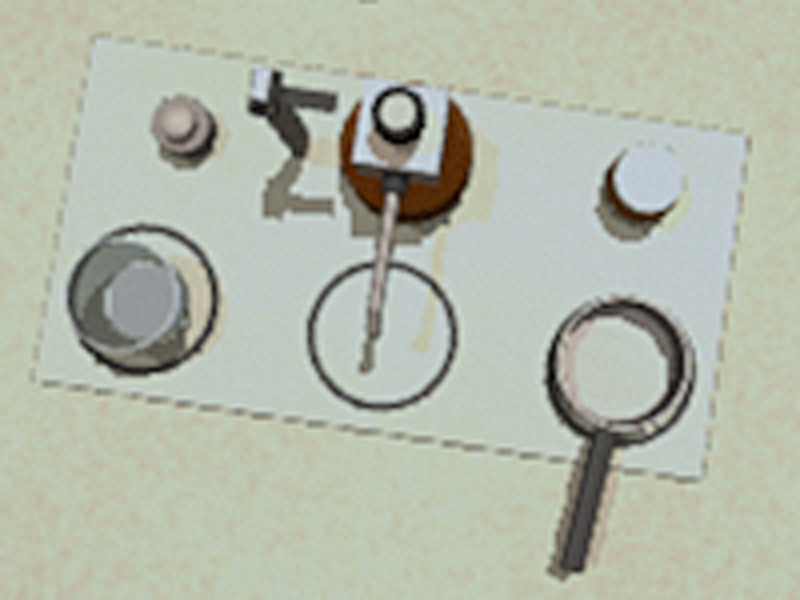

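View pics/scenec.png

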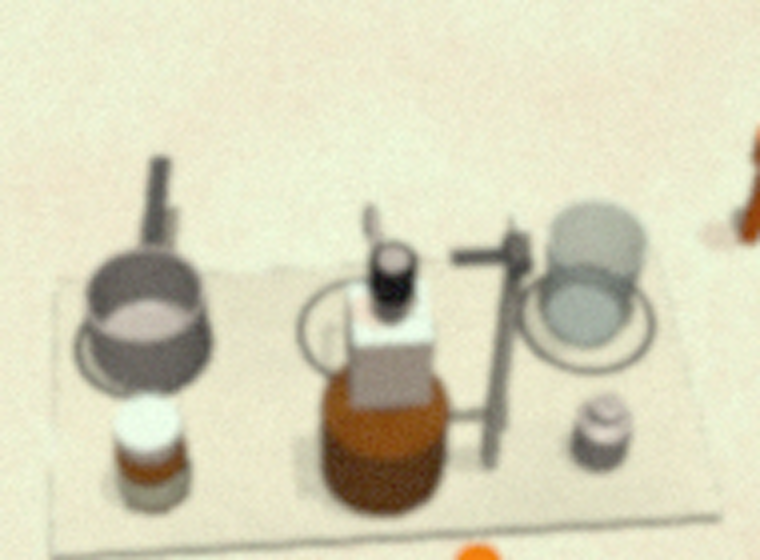

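The crops confirm it. The black knob sits on the block at top crop (398,115), with the pointer to its left ending at (335,101). The pot is at (621,368) and its handle ends at (572,570). Next I'll measure the station, pot and pointer.

```bash
cat > m.py <<'E'
from h import *
from scipy.optimize import least_squares
from plant import imaging
T=[imaging.capture("top") for _ in range(6)]
S=[imaging.capture("scene") for _ in range(6)]
def avg(L):
    d=dict(L[0]); d["frame"]=np.mean([l["frame"] for l in L],0)
    D=np.array([l["depth"] for l in L]); D[D==0]=np.nan; d["depth"]=np.nan_to_num(np.nanmedian(D,0)); return d
d,s=avg(T),avg(S); np.savez("topA.npz",**d); np.savez("sceneA.npz",**s)
E
python3 -W ignore - <<'E'
from m import *
g=d["frame"].mean(-1)
def circ(u0,v0,r,z,mask=None):
    # darkest pixel along radial lines -> world circle
    pts=[]
    for a in np.arange(0,2*np.pi,np.pi/40):
        rr=np.arange(r-4,r+4.1,.25); u=u0+rr*np.cos(a); v=v0+rr*np.sin(a)
        val=cv2.remap(g.astype(np.float32),u[None].astype(np.float32),v[None].astype(np.float32),cv2.INTER_LINEAR)[0]
        i=val.argmin()
        if val.min()<.6*np.median(val) : pts.append(ray(d,u[i],v[i],z)[:2])
    pts=np.array(pts)
    f=least_squares(lambda p:np.hypot(*(pts-p[:2]).T)-p[2],[*pts.mean(0),.04],loss="soft_l1",f_scale=.002)
    return f.x,len(pts)
m=circ(285.5,273.7,18.2,.01); l=circ(225.6,264.6,18.2,.01)
print(m,l); e=l[0][:2]-m[0][:2]; print(np.hypot(*e),"yaw",np.degrees(np.arctan2(-e[0],e[1])))
P=cloud(d)
# plate mask by depth
hz=P[...,2]; M=((hz>.006)).astype(np.uint8); M[:190]=0;M[:,:190]=0;M[:,385:]=0;M[320:]=0
M=cv2.morphologyEx(M,cv2.MORPH_OPEN,np.ones((21,21)))
c=max(cv2.findContours(M,0,2)[0],key=cv2.contourArea); r=cv2.minAreaRect(c); b=cv2.boxPoints(r)
print("plate",[ray(d,*q,.01)[:2].round(4) for q in b])
# handle
H=P[(hz>.045)&(hz<.08)]; H=H[(H[:,1]<.0)&(H[:,1]>-.15)&(H[:,0]<.6)&(H[:,0]>.35)]
print("potpts",len(H),H.min(0),H.max(0))
rim=H[H[:,0]>.495]; 
f=least_squares(lambda p:np.hypot(*(rim[:,:2]-p[:2]).T)-p[2],[.54,-.08,.038],loss="soft_l1",f_scale=.002); print("rim",f.x,len(rim))
h=H[H[:,0]<f.x[0]-.05]; mm=h.mean(0); w=np.linalg.svd(h[:,:2]-mm[:2])[2][0]
print("handle",mm,np.degrees(np.arctan2(w[1],w[0])),"z",np.median(h[:,2]),len(h), "from rim",np.degrees(np.arctan2(*(f.x[:2]-mm[:2])[::-1])))
E
```

```text
(array([0.58478755, 0.06001183, 0.04438601]), 78) (array([0.60958397, 0.20808656, 0.04434463]), 66)
0.15013656978279824 yaw -9.506478911188903
plate [array([0.5604, 0.2741]), array([0.7796, 0.2425]), array([ 0.7083, -0.1777]), array([ 0.4902, -0.1371])]
potpts 392 [ 0.44476257 -0.12400154  0.04510612] [ 0.59861403 -0.04567171  0.07167149]
rim [ 0.56118795 -0.08365003  0.03995557] 256
handle [ 0.47787057 -0.0611045   0.06610763] 164.84903291949672 z 0.0662895269842235 180 from rim -15.141516879330766
```

```bash
python3 -W ignore - <<'E'
from h import *
d=load("topA.npz"); s=load("sceneA.npz")
o=np.array([.5848,.0600]); a=np.radians(-9.45); ex=np.array([np.cos(a),np.sin(a)]); ey=np.array([-ex[1],ex[0]])
W=lambda x,y,z:[*(o+x*ex+y*ey),z]
print("axis",W(110,0,0)[:0],W(.11,0,0)); print("pot rim img",ray(d,345.25,282,.07))
for nm,D in(("top",d),("scene",s)):
    P=cloud(D); st=np.dstack([(P[...,:2]-o)@ex,(P[...,:2]-o)@ey,P[...,2]])
    for k,(x0,x1,y0,y1,z0,z1) in dict(pointer=(.10,.12,.034,.056,.19,.25),post=(.1,.12,.06,.076,.23,.26),knob=(.101,.119,-.009,.009,.2,.23),block=(.088,.132,-.022,.022,.155,.18)).items():
        q=st[(st[...,0]>x0)&(st[...,0]<x1)&(st[...,1]>y0)&(st[...,1]<y1)&(st[...,2]>z0)&(st[...,2]<z1)]
        print(nm,k,len(q),np.median(q,0).round(4) if len(q) else "",q[:,2].std().round(4) if len(q) else "")
# scene projection: column/row of pointer along known line
for z in (.205,.21,.215,.22,.225,.23): print(z,"scene tip",proj(s,W(.11,.032,z))[0].round(1),"mid",proj(s,W(.11,.048,z))[0].round(1),"top mid",proj(d,W(.11,.048,z))[0].round(1))
g=s["frame"].mean(-1)
print("knob top/underside scene",proj(s,[W(.11,0,.214),W(.11,0,.188)]).round(1))
for u in (364,366,368,370,372): print(u,g[226:244,u].round(0).astype(int))
cv2.imwrite("pics/p.png",cv2.resize(np.clip(np.hstack([s["frame"][215:260,330:400],d["frame"][195:240,240:310]])[...,::-1]*1.6,0,255).astype(np.uint8),None,fx=5.7,fy=5.7,interpolation=cv2.INTER_NEAREST))
E
```

```text
axis [] [np.float64(0.6933072182894144), np.float64(0.041939446877425075), 0]
pot rim img [ 0.56054926 -0.08381103  0.07      ]
top pointer 53 [0.1108 0.0453 0.2136] 0.0009
top post 42 [0.1105 0.0665 0.2399] 0.0021
top knob 76 [1.099e-01 1.000e-04 2.149e-01] 0.0009
top block 263 [ 0.1008 -0.0019  0.168 ] 0.0019
scene pointer 46 [0.113  0.0449 0.2113] 0.0012
scene post 33 [0.1142 0.0648 0.2375] 0.0026
scene knob 50 [ 1.115e-01 -1.000e-04  2.125e-01] 0.0018
scene block 208 [ 0.1176 -0.0016  0.166 ] 0.0026
0.205 scene tip [363.1 235.4] mid [370.3 235. ] top mid [266.1 214.7]
0.21 scene tip [363.3 233.9] mid [370.5 233.5] top mid [265.9 214.3]
0.215 scene tip [363.4 232.5] mid [370.6 232.1] top mid [265.7 213.9]
0.22 scene tip [363.5 231. ] mid [370.8 230.6] top mid [265.5 213.5]
0.225 scene tip [363.7 229.5] mid [371.  229.1] top mid [265.2 213.1]
0.23 scene tip [363.8 228. ] mid [371.1 227.6] top mid [265.  212.7]
knob top/underside scene [[348.9 233.6]
 [348.4 241.1]]
364 [144 144 143 141 138 125 101  76  65  74 103 127 138 140 139 139 140 139]
366 [142 142 143 143 137 125  97  71  59  71 101 127 137 139 140 140 140 141]
368 [142 142 143 142 137 123  94  69  60  72 104 128 138 139 139 140 140 140]
370 [142 143 143 142 137 121  91  66  59  76 106 130 139 141 140 140 139 140]
372 [143 142 142 141 137 119  90  66  61  79 109 131 139 141 140 139 139 140]
```

View pics/p.png

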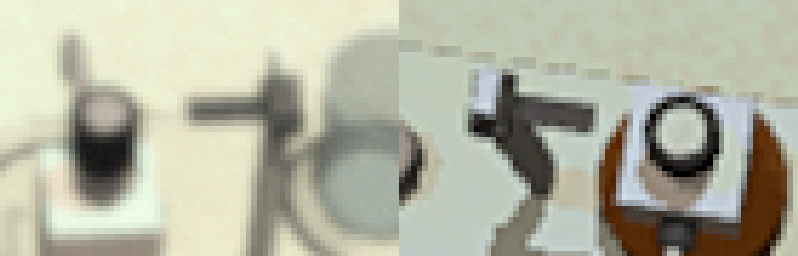

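The pointer's mid-plane comes out near z = 0.2117, so the plunger has to rise about 23.7 mm. The pot is at (0.561,-0.084) with yaw about -15°. The handle grasp point is (0.474,-0.060), and the tool yaw there should be 164.8°. I'll travel above it first.

Emit:
servo_tool(
  moves=[
    [[-2.85,-3.33,0],[0,0,0],-1],
    [[-2.85,-3.33,0],[0,0,0],-1],
    [[-2.85,-3.33,0],[0,0,0],-1],
    [[-2.85,-3.33,0],[0,0,0],-1],
    [[-2.85,-3.33,0],[0,0,0],-1],
    [[-2.85,-3.33,0],[0,0,0],-1],
    [[-2.85,-3.33,0],[0,0,0],-1],
    [[-2.85,-3.33,0],[0,0,0],-1],
  ],
  force=40,
)

```text
t: 1.7
tcp_pos: [0.3767, 0.2766, 0.2316]
eef_rot: [180.0, 0.0, 155.6]
ft_force: [0.3, -0.5, 0.2]
opening: 1.002
finger_force: 0.0
```

Emit:
servo_tool(
  moves=[
    [[-2.85,-3.33,0],[0,0,0],-1],
    [[-2.85,-3.33,0],[0,0,0],-1],
    [[-2.85,-3.33,0],[0,0,0],-1],
    [[-2.85,-3.33,0],[0,0,0],-1],
    [[-2.85,-3.33,0],[0,0,0],-1],
    [[-2.85,-3.33,0],[0,0,0],-1],
    [[-2.85,-3.33,0],[0,0,0],-1],
    [[-2.85,-3.33,0],[0,0,0],-1],
  ],
)

```text
t: 2.7
tcp_pos: [0.4744, -0.0603, 0.2317]
eef_rot: [180.0, 0.1, 155.6]
ft_force: [0.5, 0.0, 0.4]
opening: 0.998
finger_force: 0.0
```

Emit:
servo_tool(
  moves=[
    [[0,0,0],[0,0,-0.57],-1],
    [[0,0,0],[0,0,-0.57],-1],
    [[0,0,0],[0,0,0],-1],
    [[0,0,0],[0,0,0],-1],
  ],
)

```text
t: 3.2
tcp_pos: [0.474, -0.0587, 0.2314]
eef_rot: [180.0, 0.0, 164.7]
ft_force: [-0.2, -0.2, -0.4]
opening: 1.003
finger_force: 0.0
```

Emit:
servo_tool(
  moves=[
    [[0,-0.13,3.5],[0,0,0],-1],
    [[0,0,3.5],[0,0,0],-1],
    [[0,0,3.5],[0,0,0],-1],
    [[0,0,3.0],[0,0,0],-1],
    [[0,0,2.5],[0,0,0],-1],
    [[0,0,1.8],[0,0,0],-1],
    [[0,0,1.05],[0,0,0],-1],
    [[0,0,0],[0,0,0],-1],
  ],
)

```text
t: 4.2
tcp_pos: [0.4731, -0.0599, 0.0423]
eef_rot: [-180.0, -0.1, 164.7]
ft_force: [-0.1, 0.6, 0.2]
opening: 1.002
finger_force: 0.0
```

Emit:
servo_tool(
  moves=[
    [[0,0,0],[0,0,0],0.2],
    [[0,0,0],[0,0,0],0.3],
    [[0,0,0],[0,0,0],0.4],
    [[0,0,0],[0,0,0],0.5],
    [[0,0,0],[0,0,0],0.6],
    [[0,0,0],[0,0,0],0.7],
  ],
)

```text
t: 4.95
tcp_pos: [0.4736, -0.0602, 0.0429]
eef_rot: [-180.0, -0.0, 164.7]
ft_force: [-0.9, 0.5, 1.1]
opening: 0.156
finger_force: 28.5
```

Emit:
servo_tool(
  moves=[
    [[0,0,0],[0,0,0],1],
    [[0,0,0],[0,0,0],1],
    [[0.04,0.4,0],[0,0,0],1],
    [[0.08,0.8,0],[0,0,0],1],
    [[0.1,1,0],[0,0,0],1],
    [[0.12,1.2,0],[0,0,0],1],
    [[0.12,1.2,0],[0,0,0],1],
    [[0.12,1.2,0],[0,0,0],1],
  ],
)

```text
t: 5.95
tcp_pos: [0.4834, -0.0016, 0.0427]
eef_rot: [-180.0, -0.0, 164.7]
ft_force: [0.6, -4.0, 1.1]
opening: 0.154
finger_force: 39.9
```

Emit:
servo_tool(
  moves=[
    [[0.12,1.2,0],[0,0,0],1],
    [[0.12,1.2,0],[0,0,0],1],
    [[0.12,1.2,0],[0,0,0],1],
    [[0.12,1.2,0],[0,0,0],1],
    [[0.12,1.2,0],[0,0,0],1],
    [[0.12,1.2,0],[0,0,0],1],
    [[0.1,1,0],[0,0,0],1],
    [[0.06,0.5,0],[0,0,0],1],
  ],
)

```text
t: 6.95
tcp_pos: [0.4978, 0.0843, 0.0427]
eef_rot: [-180.0, -0.0, 164.8]
ft_force: [-0.9, -3.4, 0.9]
opening: 0.157
finger_force: 39.9
```

```bash
python3 -W ignore - <<'E'
from m import *
from plant import ctrl
print(ctrl.sense()["tcp_pos"])
P=cloud(d); z=P[...,2]
H=P[(z>.06)&(z<.076)]; H=H[(np.hypot(H[:,0]-.585,H[:,1]-.06)<.048)]
f=least_squares(lambda p:np.hypot(*(H[:,:2]-p[:2]).T)-p[2],[.585,.06,.039],loss="soft_l1",f_scale=.002); print(f.x,len(H),np.median(H[:,2]),np.percentile(H[:,2],[10,90]))
im=np.clip(d["frame"][200:330,200:370][...,::-1]*1.6,0,255).astype(np.uint8)
cv2.imwrite("pics/slid.png",cv2.resize(im,None,fx=4.5,fy=4.5,interpolation=cv2.INTER_CUBIC))
E
```

```text
[0.49782088 0.08384164 0.04287735]
[0.58898851 0.0593419  0.03860923] 180 0.06929638261676846 [0.06587306 0.07102585]
```

View pics/slid.png

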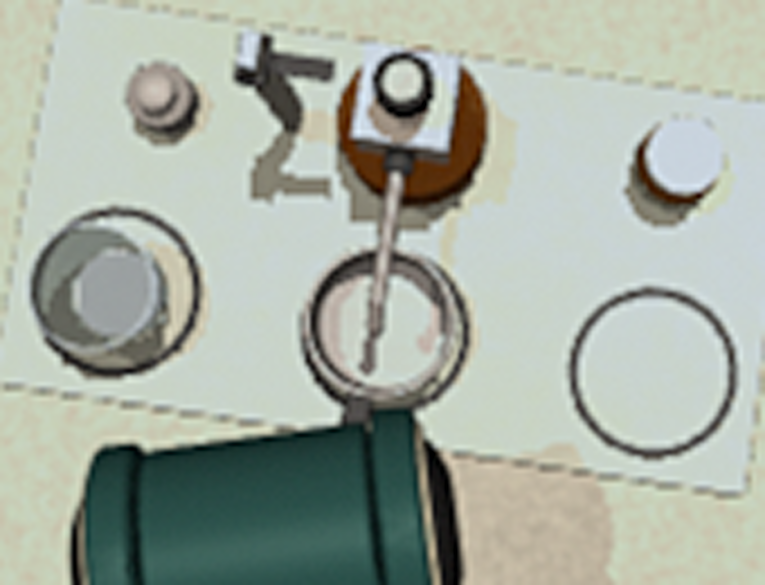

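```bash
python3 -W ignore - <<'E'
from h import *
d=load("topA.npz")
print("rim centre",ray(d,286.4,272.9,.07))
th=np.radians(np.arange(0,360,45))
f=lambda c,r,z:proj(d,[[c[0]+r*np.cos(t),c[1]+r*np.sin(t),z] for t in th])
cr=lambda p:((p-200)*4.5).round(0)
print("target rim outer, crop px\n",cr(f((.5848,.06),.04,.07)).tolist()); print("ring in/out\n",cr(f((.5848,.06),.042,.01)).tolist(),cr(f((.5848,.06),.046,.01)).tolist())
g=d["frame"].mean(-1)
for v in (270,273,276): print(v,g[v,262:312].round().astype(int))
for u in (279,293): print(u,g[250:298,u].round().astype(int))
E
```

```text
rim centre [0.58421544 0.05428197 0.07      ]
target rim outer, crop px
 [[377.0, 251.0], [323.0, 274.0], [301.0, 328.0], [324.0, 382.0], [379.0, 404.0], [433.0, 381.0], [454.0, 326.0], [431.0, 272.0]]
ring in/out
 [[382.0, 254.0], [329.0, 277.0], [307.0, 331.0], [330.0, 385.0], [384.0, 407.0], [437.0, 383.0], [459.0, 329.0], [436.0, 276.0]] [[382.0, 247.0], [324.0, 272.0], [300.0, 332.0], [324.0, 390.0], [384.0, 414.0], [443.0, 388.0], [466.0, 329.0], [441.0, 270.0]]
270 [128 128 129 133 103  86 101  17  40  93 117 111 109 117 127 126 126 127
 132 109  73  80  63  96 134 129 128 128 128 129 129 129 130 125 122  99
  54  70  93 105  63  55 102 128 130 128 128 128 128 128]
273 [128 128 129 133 106  87 101  28  44  95 118 112 112 118 128 126 127 127
 133 109  63  61  60 106 132 128 128 128 129 128 129 130 123 114 119 102
  63  77  93 105  93  34  90 124 124 129 128 127 128 129]
276 [128 128 128 132 115  58  81  94  20  63 106 115 112 119 128 126 126 130
 108  61  64 103 134 129 127 128 128 127 128 129 122 114 115 114 124 125
  94  94 113 110  85  34  89 123 123 130 129 129 129 129]
279 [134 130 130 130 128 125  87  18  32  48  50  85 115 123 127 128 128 128
 127 126 127 127 128 127 129 130 130 132 131 132 121 108 123 133 102  44
  96 100  39  48  48  50  51  41  21  20  26  27]
293 [ 73 111 134 130 130 133 117  94  67  39  61  72  70  67  94 127 133 129
 128 129 129 129 130 130 122 113 114 117 124 128 129 129 127 110 105  92
  60  59  46  36  71 120 138 118  89  75  72  69]
```

The pot is close to the mark, perhaps 1–2 mm short in y. I'll nudge it, release it and rise, then look again with the view clear.

Emit:
servo_tool(
  moves=[
    [[0,0.15,0],[0,0,0],1],
    [[0,0,0],[0,0,0],1],
    [[0,0,0],[0,0,0],0.3],
    [[0,0,0],[0,0,0],-0.4],
    [[0,0,0],[0,0,0],-1],
    [[0,0,0],[0,0,0],-1],
    [[0,0,0],[0,0,0],-1],
  ],
)

```text
t: 8.43
tcp_pos: [0.4982, 0.0851, 0.0428]
eef_rot: [-180.0, 0.0, 164.7]
ft_force: [0.3, 0.5, 0.4]
opening: 1.006
finger_force: 0.0
```

Emit:
servo_tool(
  moves=[
    [[0,0,-1],[0,0,0],-1],
    [[0,0,-3],[0,0,0],-1],
    [[0,0,-4],[0,0,0],-1],
    [[2,0,-4],[0,0,0],-1],
    [[3,0,-3],[0,0,0],-1],
    [[3,0,-3],[0,0,0],-1],
    [[0,0,-3],[0,0,0],-1],
    [[0,0,-2],[0,0,0],-1],
  ],
)

```text
t: 9.43
tcp_pos: [0.4212, 0.1064, 0.2755]
eef_rot: [179.9, 0.2, 164.8]
ft_force: [0.2, -0.3, 0.6]
opening: 1.002
finger_force: 0.0
```

```bash
python3 -W ignore - <<'E'
from m import *
from plant import ctrl
print(ctrl.sense()["tcp_pos"])
for D in (d,s):
    P=cloud(D); z=P[...,2]
    r=np.hypot(P[...,0]-.585,P[...,1]-.06)
    H=P[(z>.062)&(z<.076)&(r<.048)]
    f=least_squares(lambda p:np.hypot(*(H[:,:2]-p[:2]).T)-p[2],[.585,.06,.039],loss="soft_l1",f_scale=.002); print(f.x,len(H))
im=np.clip(d["frame"][210:330,240:400][...,::-1]*1.6,0,255).astype(np.uint8)
im=cv2.resize(im,None,fx=5,fy=5,interpolation=cv2.INTER_CUBIC)
cv2.imwrite("pics/rel.png",im)
E
```

```text
[0.42076244 0.10604889 0.27208987]
[0.58900566 0.05928392 0.038693  ] 176
[0.59130848 0.05698327 0.03853436] 86
```

View pics/rel.png

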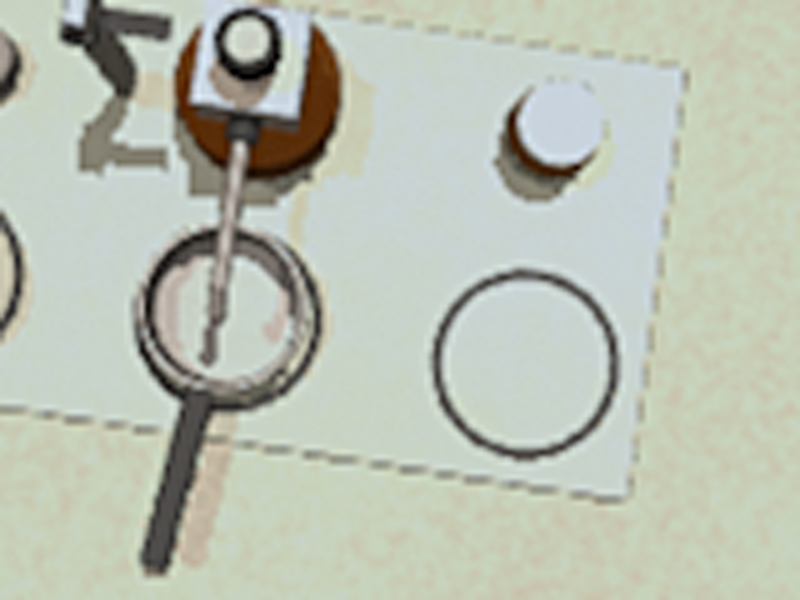

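```bash
python3 -W ignore - <<'E'
from h import *
d=load("topA.npz"); g=d["frame"].mean(-1)
m=(g<75).astype(np.uint8); m[:292]=0; m[327:]=0; m[:,:265]=0; m[:,290:]=0
vs=[];cs=[]
for v in range(293,322):
    u=np.nonzero(m[v])[0]
    if len(u): 
        w=np.clip(128-g[v,u.min()-1:u.max()+2],0,None)*0+1
        p=ray(d,u.mean(),v,.067); vs.append(p[0]); cs.append(p[1])
k=np.polyfit(vs,cs,1); print("handle yaw",np.degrees(np.arctan(k[0])),"y at .585",np.polyval(k,.585),"y at TCP .498",np.polyval(k,.498),"x end",min(vs))
# original picture too
d0=load("top0.npz"); g0=d0["frame"].mean(-1)
vs=[];cs=[]
for v in range(303,329):
    u=np.nonzero(g0[v,325:348]<75)[0]+325
    p=ray(d0,u.mean(),v,.067); vs.append(p[0]); cs.append(p[1])
k0=np.polyfit(vs,cs,1); print("orig yaw",np.degrees(np.arctan(k0[0])),"y at .561",np.polyval(k0,.561),"y at .4736",np.polyval(k0,.4736),"x end",min(vs))
E
```

```text
handle yaw -16.16353090921705 y at .585 0.0600083918870605 y at TCP .498 0.08522418946211816 x end 0.4731142598146357
orig yaw -15.859960298000646 y at .561 -0.08110478829917296 y at .4736 -0.056274263562786656 x end 0.45425928642790947
```

```bash
python3 -W ignore - <<'E'
from h import *
from scipy.optimize import least_squares
for a,b in (("top0.npz","topA.npz"),("scene0.npz","sceneA.npz")):
    for n,c in ((a,(.561,-.084)),(b,(.585,.06))):
        P=cloud(load(n)); z=P[...,2]; dz=-.002 if "scene" in n else 0
        r=np.hypot(P[...,0]-c[0],P[...,1]-c[1]); H=P[(z>.062+dz)&(z<.076+dz)&(r<.048)]
        f=least_squares(lambda p:np.hypot(*(H[:,:2]-p[:2]).T)-.0385,c,loss="soft_l1",f_scale=.002); print(n,f.x,len(H))
# template match of pot lower half + handle
g0=load("top0.npz")["frame"].mean(-1).astype(np.float32); g1=load("topA.npz")["frame"].mean(-1).astype(np.float32)
t=g0[284:334,326:364]; R=cv2.matchTemplate(g1[255:335,250:330],t,cv2.TM_CCOEFF_NORMED); _,v,_,l=cv2.minMaxLoc(R)
x,y=l; q=R[y-1:y+2,x-1:x+2]; sx=(q[1,0]-q[1,2])/(2*(q[1,0]-2*q[1,1]+q[1,2])); sy=(q[0,1]-q[2,1])/(2*(q[0,1]-2*q[1,1]+q[2,1]))
du,dv=250+x+sx-326,255+y+sy-284; d=load("topA.npz")
print(v,du,dv,"shift",(ray(d,345.25+du,282+dv,.07)-ray(d,345.25,282,.07))[:2])
E
```

```text
top0.npz [ 0.56479321 -0.08489462] 180
topA.npz [0.58901166 0.0592998 ] 176
scene0.npz [ 0.56709516 -0.08754081] 204
sceneA.npz [0.59146333 0.05689668] 99
0.7679104208946228 -59.813843 -9.145142 shift [0.02380978 0.14035549]
```

By consistent methods the pot is within about 2–3 mm of the mark centre, it stands flat and it is released, so I'll leave it. Next is the knob: turn to tool yaw 80.5° so the fingers close along the station's x, and rise.

Emit:
servo_tool(
  moves=[
    [[0,0,-0.4],[0,0,1.17],-1],
    [[0,0,-0.4],[0,0,1.17],-1],
    [[0,0,-0.4],[0,0,1.17],-1],
    [[0,0,-0.4],[0,0,1.17],-1],
    [[0,0,-0.4],[0,0,1.17],-1],
    [[0,0,-0.4],[0,0,1.17],-1],
    [[0,0,-0.4],[0,0,1.17],-1],
    [[0,0,0],[0,0,1.17],-1],
  ],
  force=25,
)

```text
t: 11.02
tcp_pos: [0.4212, 0.1062, 0.301]
eef_rot: [180.0, -0.0, 89.5]
ft_force: [-0.0, -0.0, -0.2]
opening: 0.999
finger_force: 0.0
```

Emit:
servo_tool(
  moves=[
    [[0,0,0],[0,0,1.17],-1],
    [[0,0,0],[0,0,0],-1],
    [[0,0,0],[0,0,0],-1],
  ],
)

```text
t: 11.4
tcp_pos: [0.421, 0.1061, 0.3006]
eef_rot: [-180.0, 0.0, 80.6]
ft_force: [-0.7, 0.2, 0.2]
opening: 1.0
finger_force: 0.0
```

Emit:
servo_tool(
  moves=[
    [[-0.24,3.5,0],[0,0,0],-1],
    [[-0.24,3.5,0],[0,0,0],-1],
    [[-0.24,3.5,0],[0,0,0],-1],
    [[-0.24,3.5,0],[0,0,0],-1],
    [[-0.24,3.5,0],[0,0,0],-1],
    [[-0.24,3.5,0],[0,0,0],-1],
    [[-0.24,3.5,0],[0,0,0],-1],
    [[-0.21,3.4,0],[0,0,0],-1],
  ],
)

```text
t: 12.4
tcp_pos: [0.6942, 0.041, 0.3003]
eef_rot: [-180.0, 0.0, 80.6]
ft_force: [1.3, 0.4, 0.5]
opening: 1.003
finger_force: 0.0
```

Emit:
servo_tool(
  moves=[
    [[0,0,0],[0,0,0],-1],
    [[0,0,0],[0,0,0],-1],
  ],
)

```text
t: 12.65
tcp_pos: [0.6926, 0.0415, 0.3002]
eef_rot: [-179.9, 0.0, 80.5]
ft_force: [-0.6, 0.0, -0.1]
opening: 1.005
finger_force: 0.0
```

Emit:
servo_tool(
  moves=[
    [[0,0.04,2.5],[0,0,0],-1],
    [[0,0,2.5],[0,0,0],-1],
    [[0,0,2],[0,0,0],-1],
    [[0,0,1.65],[0,0,0],-1],
    [[0,0,1.2],[0,0,0],-1],
    [[0,0,1],[0,0,0],-1],
    [[0,0,0.5],[0,0,0],-1],
    [[0,0,0.3],[0,0,0],-1],
  ],
)

```text
t: 13.65
tcp_pos: [0.6937, 0.0413, 0.1844]
eef_rot: [180.0, -0.0, 80.5]
ft_force: [-0.3, 0.1, 0.6]
opening: 0.996
finger_force: 0.0
```

```bash
python3 - <<'E'
from plant import imaging,ctrl
from h import *
print(ctrl.sense()["tcp_pos"])
s=imaging.capture("scene")
im=np.clip(s["frame"][200:275,300:400][...,::-1]*1.6,0,255).astype(np.uint8)
cv2.imwrite("pics/k.png",cv2.resize(im,None,fx=7,fy=7,interpolation=cv2.INTER_CUBIC))
E
```

```text
[0.69369049 0.04129047 0.18437409]
```

View pics/k.png

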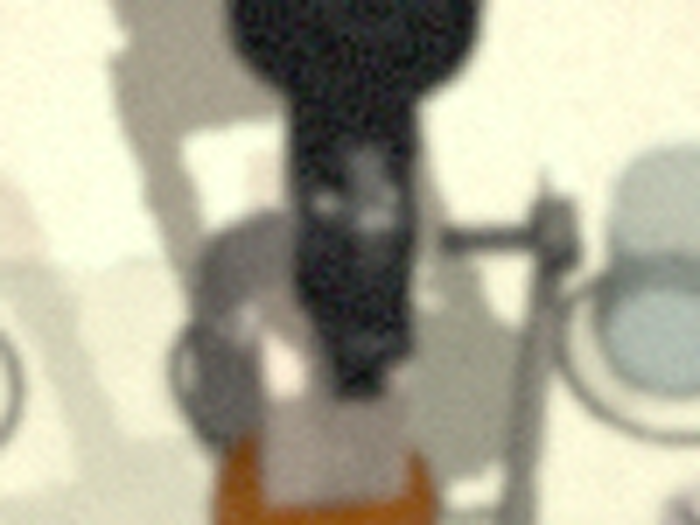

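The gripper straddles the knob in front of and behind it. The pointer tip at crop (443,238) is clear of the finger edge at (412,238). I'll close gently.

Emit:
servo_tool(
  moves=[
    [[0,0,0],[0,0,0],0],
    [[0,0,0],[0,0,0],0.1],
    [[0,0,0],[0,0,0],0.2],
    [[0,0,0],[0,0,0],0.3],
    [[0,0,0],[0,0,0],0.35],
    [[0,0,0],[0,0,0],0.4],
    [[0,0,0],[0,0,0],0.45],
  ],
)

```text
t: 14.58
tcp_pos: [0.6934, 0.0413, 0.1845]
eef_rot: [-180.0, -0.0, 80.5]
ft_force: [-1.2, -0.1, 1.1]
opening: 0.32
finger_force: 24.6
```

Emit:
servo_tool(
  moves=[
    [[0,0,0],[0,0,0],0.7],
    [[0,0,0],[0,0,0],1],
    [[0,0,0],[0,0,0],1],
    [[0,0,0],[0,0,0],1],
  ],
)

```text
t: 15.08
tcp_pos: [0.6934, 0.0413, 0.1845]
eef_rot: [180.0, -0.0, 80.5]
ft_force: [-1.7, 0.4, 3.4]
opening: 0.319
finger_force: 24.9
```

Emit:
servo_tool(
  moves=[
    [[0,0,-0.1],[0,0,0],1],
    [[0,0,-0.15],[0,0,0],1],
    [[0,0,-0.2],[0,0,0],1],
    [[0,0,-0.2],[0,0,0],1],
    [[0,0,-0.2],[0,0,0],1],
    [[0,0,-0.2],[0,0,0],1],
    [[0,0,-0.15],[0,0,0],1],
    [[0,0,0],[0,0,0],1],
  ],
)

```text
t: 16.08
tcp_pos: [0.6935, 0.0413, 0.1966]
eef_rot: [180.0, -0.0, 80.5]
ft_force: [0.8, 0.3, -1.3]
opening: 0.316
finger_force: 24.7
```

Emit:
servo_tool(
  moves=[
    [[0,0,-0.2],[0,0,0],1],
    [[0,0,-0.2],[0,0,0],1],
    [[0,0,-0.2],[0,0,0],1],
    [[0,0,-0.2],[0,0,0],1],
    [[0,0,-0.2],[0,0,0],1],
    [[0,0,-0.14],[0,0,0],1],
    [[0,0,0],[0,0,0],1],
    [[0,0,0],[0,0,0],1],
  ],
)

```text
t: 17.08
tcp_pos: [0.6934, 0.0413, 0.2076]
eef_rot: [-180.0, 0.0, 80.5]
ft_force: [-0.2, -0.4, -1.6]
opening: 0.319
finger_force: 24.7
```

```bash
python3 -W ignore - <<'E'
from m import *
from plant import ctrl
q=ctrl.sense();print(q["tcp_pos"],q["ft_force"])
im=np.clip(s["frame"][200:275,300:400][...,::-1]*1.9,0,255).astype(np.uint8)
cv2.imwrite("pics/k2.png",cv2.resize(im,None,fx=8,fy=8,interpolation=cv2.INTER_CUBIC))
o=np.array([.5848,.0600]); a=np.radians(-9.45); ex=np.array([np.cos(a),np.sin(a)]); ey=np.array([-ex[1],ex[0]])
for n,D in(("top",d),("scene",s)):
    P=cloud(D); x=(P[...,:2]-o)@ex; y=(P[...,:2]-o)@ey; z=P[...,2]
    k=(x>.1)&(x<.12)&(y>.034)&(y<.056)&(z>.19)&(z<.25); print(n,"pointer",k.sum(),np.median(z[k]))
    r=np.hypot(P[...,0]-.587,P[...,1]-.06); print("pot z pts",((z>.06)&(z<.076)&(r<.048)).sum())
g=s["frame"].mean(-1)
print(proj(s,[[*(o+.11*ex),.2117],[*(o+.11*ex+.032*ey),.2117]]))
for u in (364,366,368): print(u,g[226:244,u].round(0).astype(int))
E
```

```text
[0.69344606 0.04131675 0.20769669] [ 0.14093829 -0.5490404  -1.66277803]
top pointer 26 0.21384691746749412
pot z pts 177
scene pointer 46 0.2112456036236931
pot z pts 83
[[348.84957492 234.24886191]
 [363.29821403 233.44659263]]
364 [151 148 143 137 129 112  85  58  50  54  70  86  92  93  92  95  95  94]
366 [152 152 152 151 146 129 101  71  60  61  72  86  92  92  92  93  94  92]
368 [151 151 152 151 146 132 101  74  63  68  86  99 104 103 106 102  98  94]
```

View pics/k2.png

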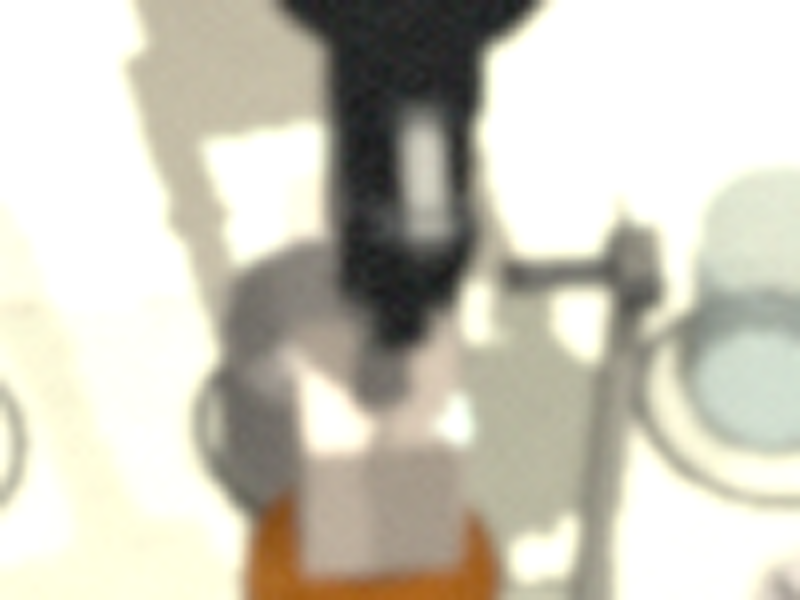

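The pointer hasn't moved; it is still at crop (505–610,272). The lift so far is about 23.2 mm and the target is 23.7, so I'll trim 0.5 mm, settle and hand in.

Emit:
servo_tool(
  moves=[
    [[0,0,-0.05],[0,0,0],1],
    [[0,0,0],[0,0,0],1],
    [[0,0,0],[0,0,0],1],
    [[0,0,0],[0,0,0],1],
  ],
)

```text
t: 18.18
tcp_pos: [0.6934, 0.0413, 0.2082]
eef_rot: [-180.0, -0.0, 80.5]
ft_force: [-0.2, -0.4, -1.2]
opening: 0.319
finger_force: 24.7
```

```bash
python3 - <<'E'
from plant import ctrl,finish_job
q=ctrl.sense();print(q["tcp_pos"],q["ft_force"],q["finger_force"]); print(finish_job())
E
```

```text
[0.69343746 0.04131372 0.20816162] [-0.20210032 -0.44592874 -1.21313113] 24.730705618858337
the job is handed in; nothing more can be done
None
```

Job handed in at about 18 s: the pot was slid to within about 2–4 mm of the middle mark's centre and released; the plunger is held about 23.7 mm up, the measured height of the pointer tip (not seen directly, as the fingers hide the knob), and the pointer has not moved.

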